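Find the twisted board carrier by rocking it on the granite

TASK

One of the three orange board carriers on the granite plate has twisted. Find it by rocking: press the corners down one at a time with the closed fingertips, lightly but firmly enough to hold the loose corner of the twisted one down on the granite for a good second, never hard. Then lift the twisted carrier off, lay it gently inside the red reject tray and let go, leaving the flat carriers and everything else where they are.

Things in the scene. Friction and masses are not known exactly. Their poses are not given: they have to be found in the camera images.
- granite: black granite surface plate 250 mm (x) x 400 mm (y), level and fixed on levelling screws that raise it 0 to 12 mm off the table (differs each time); origin: under its centre, 70 mm below its flat top
- place_1 (a point): where a board carrier lies: this point on the granite's top is under the carrier's centre to 4 mm, and the carrier's axes lie along this frame's (z up) to 0.06 rad. Carrier: orange slab 140 mm (x) x 54 mm (y) x 12 mm thick, about 0.4 kg; a steel bar 100 x 18 x 18 mm screwed on top along its -y edge (centre line y = -18 mm) makes that edge heavy. Grip it across the 54 mm
- place_2 (a point): where a second, alike carrier lies, in the same way. Flush brass dots at x = +-62, y = +-19 mm mark a carrier's corners. The twisted one, at any of the places, lies upright on three corners; a fourth, on the +y edge away from the bar, stands 3 mm clear of the granite, its top 3 mm high. 0.8 to 2.5 N at its dot tips it 0.05 rad till it touches
- place_3 (a point): where a third, alike carrier lies, in the same way. As the finger rises by 1 or 2 mm a loose corner follows, pushing back with those 0.8 to 2.5 N. A sound corner neither goes down nor follows. Contact is stiff, so come down at a few mm/s; 4 to 8 N holds a loose corner down well, over 10 N is too hard
- reject_tray: red open reject tray, fixed, 230 mm (x) x 160 mm (y) x 35 mm high outside, walls and floor 5 mm thick; origin: centre of its underside, so its inner floor is 5 mm above it
- board_tray: bystander: blue tray of the same size holding green boards, fixed; not the reject tray (the two may stand on either side)
- standoff_1: bystander: blue pillar, diameter 18 mm, 75 mm tall, standing; origin: in its middle, on its underside
- standoff_2: bystander: second blue pillar, diameter 18 mm, 75 mm tall, standing; origin: in its middle, on its underside
- driver: bystander: screwdriver 190 mm long, lying; origin: near its middle
- pin_cup: bystander: aluminium cup, diameter 60 mm, 50 mm tall; origin: in its middle, on its underside
- spare_board: bystander: green circuit board 110 x 75 x 6 mm, lying; origin: in its middle, on its underside
- spray_bottle: bystander: white bottle, diameter 48 mm, 120 mm tall; origin: in its middle, on its underside
- brass_weight: bystander: brass cylinder, diameter 40 mm, 30 mm tall; origin: in its middle, on its underside

How it is judged (in metres and radians):
On the way:
1. the twisted carrier has been rocked: its loose corner held down on the granite by the fingers with a light push of 2 to 10 N for 0.8 s (angle between twisted_c0's own z axis and vertical above 0.035 rad and contact force between twisted_c6 and granite between 3 and 13 N and (contact force between the fingers and twisted_c4 above 1 N or contact force between the fingers and twisted_c5 above 1 N or contact force between the fingers and twisted_c6 above 1 N)), for 0.8 s.
At the end, for the whole second after the job is handed in: the twisted carrier lies flat on the floor of the red tray (its centre within 80 mm x 70 mm of the tray's, no more than 10 mm off its floor), released; the flat carriers lie level on the granite within 30 mm of where they were (z of twisted_c3 in the frame of reject_tray between 0.005 and 0.022 m and angle between twisted_c0's own z axis and vertical below 0.15 rad and x of twisted_c3 in the frame of reject_tray between -0.08 and 0.08 m and y of twisted_c3 in the frame of reject_tray between -0.07 and 0.07 m and distance of each of flat_1_c3, flat_2_c3 from where it was at the start of the episode below 0.03 m and angle between each of flat_1_c3, flat_2_c3's own z axis and vertical below 0.03 rad); the robot touches nothing.
It fails at once if the granite, which carries the three carriers' 10 to 16 N, is loaded with more than 40 N: a push of over 25 N or so (contact force between granite and anything else above 40 N).
It fails at once if a flat carrier is lifted or shifted by more than 30 mm (distance of any of flat_1_c3, flat_2_c3 from where it was at the start of the episode above 0.03 m).
It fails at once if the twisted carrier is dropped into the tray from more than 20 mm (horizontal distance between twisted_c3 and reject_tray below 0.13 m and z of twisted_c3 in the frame of reject_tray above 0.035 m and contact force between the fingers and twisted_c0 below 0.01 N and contact force between the fingers and twisted_c1 below 0.01 N and contact force between the fingers and twisted_c2 below 0.01 N and contact force between the fingers and twisted_c3 below 0.01 N and contact force between the fingers and twisted_c4 below 0.01 N and contact force between the fingers and twisted_c5 below 0.01 N and contact force between the fingers and twisted_c6 below 0.01 N and contact force between the fingers and twisted_c7 below 0.01 N).
It fails at once if a bystander is shifted by more than 30 mm (distance of any of standoff_1, standoff_2, driver, pin_cup, spare_board, spray_bottle, brass_weight from where it was at the start of the episode above 0.03 m).
It also fails if it takes over 72 s, if anything falls off the work surface, if the arm or the gripper's body presses on something with over 40 N, if the wrist force passes 120 N, or if a joint passes its speed limit or range.

ROBOT

A 6-joint arm with a two-finger parallel gripper is mounted at the origin on the work surface. World frame = base frame: x ahead of the robot, y to its left, z up, the work surface at z = 0. Lengths are in m, angles in degrees, forces in N, time in s.
With the tool pointing down it reaches from about 0.4 to 0.825 m from the base axis. Payload 7 kg.
Tool frame: the origin (TCP) lies between the finger pads; the fingertips stand 17 mm ahead of it and the grasp point (between the pads) lies 2 mm behind it; z points along the fingers, y is the line along which they close (so a half turn about z gives the same grasp; the last joint's range is limited). The gripper opens to 85 mm and grips with 20 to 120 N. Pads are 22 mm wide; open, the fingers measure 114 mm over their backs; the gripper's body (76 mm by 85 mm) begins 54 mm behind the grasp point. The pads swing forward as they close: fully open they stand 13 mm farther back than shut.
Start: joints at [82.053, 20.546, 0.682, 0, -70.136, -16.507], TCP at [0.279, 0.614, 0.248] pointing down, gripper open.
Joint ranges: [-176.03, 176.03], [-82.01, 121.73], [-58.28, 71.71], [-173.87, 95.51], [-174.79, -0.11], [-173.66, 173.66]. Speed limits (degrees/s): [136.94, 136.94, 172.46, 180, 180, 180].

INTERFACE

Orientations are given as [roll, pitch, yaw] about the fixed x, y, z axes, in that order (R = Rz(yaw) Ry(pitch) Rx(roll)).
In Python, from plant import robot gives the robot as it stands.
- The arm moves only by the tool send_rows, never from a script. Its argument "plan" is a list that holds one entry, the list of rows, each a list of 6 numbers: the shift along the tool's x, y, z in units of 0.025 m (1.0 is 0.025 m), then the turn, a rotation vector about the tool's x, y, z in units of pi rad (1.0 is pi rad). A call has 1 to 8 rows; each row shifts and turns the commanded pose from where the row before left it, along the tool's axes as they then stand; what a row does not reach is not made up. A row lasts 1/12 s, in which the tool goes at most 41.7 mm and 7.16 degrees, less where a joint would pass 70% of its speed; a pose out of reach is approached as far as the arm can. A call with a number of a shift or a turn outside -1 to 1 is refused whole. A call with a gripper value outside its range is refused whole. "jaw" is the opening, from 0 (shut) to 1 (fully open), set as the call begins (left out, the last holds). The fingers move at their own pace and stop on an object; "squeeze" is the grip in N (left out, the last holds). Time passes only in rows, so rows that do not move let the fingers close. It gives the time, the measured TCP pose, the force, the opening and the grip force at its end, in the units of the state.
- robot.get_obs(): the state, without advancing time (a new reading comes with each control period).
- robot.snapshot(name): name is "scene" or "top" or "wrist"; returns the picture (480x640x3 uint8, red, green, blue); there is no depth.
- robot.camera_model(name): a dict with "fx", "fy", "cx", "cy" (pixels), "world_from_camera" (4x4, takes a point from camera to world coordinates). Camera axes: x right, y up, looking along -z (the intrinsics and any distortion apply to the point x, -y, -z); pixel columns grow to the right and rows downward; lengths in m; the calibration is good to about 2 mm. A picture is of the moment at which its call begins: read the wrist's pose just before it. camera_model takes no time and is no camera call; for the wrist camera it gives the pose at the moment of the call.
- robot.job_done(): hands the job in; it is judged then, once.
The state is a dict: "clock": time; "joints": joint angles; "joint_velocities": joint speeds; "joint_efforts": joint torques, N m; "tcp_pos": TCP position; "ee_rot": TCP orientation; "force": force on the tool from outside, world axes, zero at the start; "wrist_torque": the same for the moment, N m; "opening": finger opening in m; "grasp_force": force on a finger pad.
Only numpy, scipy, OpenCV 4.12 (cv2) and the standard library are available. Lean on these libraries where they do the work, as an engineer would, in place of code of your own. Each camera call takes 0.05 s, during which the arm holds its last target. There are 200 camera calls.

## Working session

There is one attempt and no reset: what is moved stays moved. The work goes in short steps, Python scripts to look and compute and a tool call to move; the robot and the scene stay as the last step left them, time stands still between calls to the robot, and variables do not carry over. Pictures are saved under pics/ and viewed, at most 10 in all, crops included, and the job is handed in when it is done.

Besides the shell and the picture viewer there is one more tool, called after "Request:" as name([rows], argument=value, ...), one row to a line, values as JSON. send_rows: Moves the arm, as the interface text tells. Its arguments: {"type":"object","properties":{"plan":{"type":"array","items":{"type":"array","items":{"type":"array","items":{"type":"number"}}}},"jaw":{"type":"number"},"squeeze":{"type":"number"}},"required":["plan"]}

```bash
mkdir -p pics; ls; python3 - <<'E'
from plant import robot
import cv2,json,numpy as np
print(robot.get_obs())
for n in ("top","scene"):
    m=robot.camera_model(n); print(n,m)
    cv2.imwrite(f"pics/{n}0.png",robot.snapshot(n)[:,:,::-1])
E
```

```text
pics
{'clock': 0.0, 'joints': array([ 8.20504728e+01,  2.05903435e+01,  6.32739340e-01, -1.89723058e-02,
       -7.01367049e+01, -1.65085063e+01]), 'joint_velocities': array([ 0.10810869,  0.10864592, -0.12685018,  0.03707576,  0.03443795,
       -0.17162278]), 'joint_efforts': array([ 1.45966519e-04, -5.83330286e+01,  2.93417001e+01,  6.93663195e+00,
       -5.80288412e-03, -1.09163119e-05]), 'tcp_pos': array([0.27928928, 0.61399803, 0.24737174]), 'ee_rot': array([ 1.79904510e+02, -9.70111182e-03, -2.44644865e+01]), 'force': array([-0.49461209, -0.52687487,  0.11611449]), 'wrist_torque': array([-0.00914741, -0.04588971,  0.03673706]), 'grasp_force': 0.0, 'opening': 0.08559569145179093}
top {'fx': 463.54947955268995, 'fy': 463.54947955268995, 'cx': 307.9831659744746, 'cy': 241.0815701499011, 'world_from_camera': array([[-0.0098618 ,  0.98954088, -0.14391523,  0.41845401],
       [-0.9997201 , -0.00666169,  0.02270105,  0.02122918],
       [ 0.0215049 ,  0.14409882,  0.98932961,  1.00534474],
       [ 0.        ,  0.        ,  0.        ,  1.        ]])}
scene {'fx': 490.0141285112101, 'fy': 490.0141285112101, 'cx': 321.96757024208847, 'cy': 234.7928572780418, 'world_from_camera': array([[ 0.49445625, -0.50962351,  0.70412846,  1.31630527],
       [ 0.8690821 ,  0.27638155, -0.41025546, -0.43356352],
       [ 0.01446772,  0.81479882,  0.57956326,  0.68571721],
       [ 0.        ,  0.        ,  0.        ,  1.        ]])}
```

View pics/top0.png

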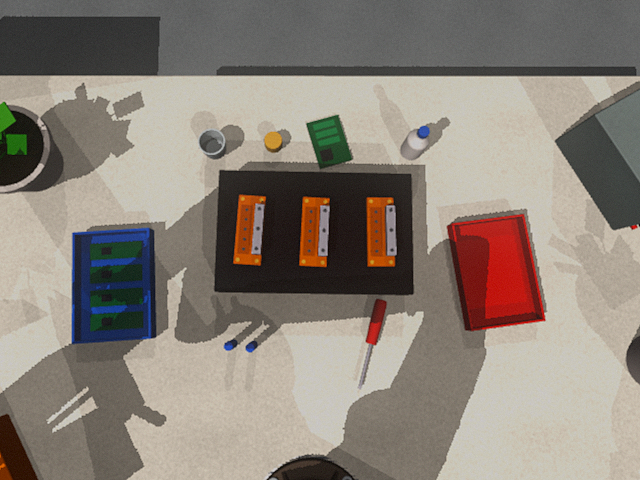

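View pics/scene0.png

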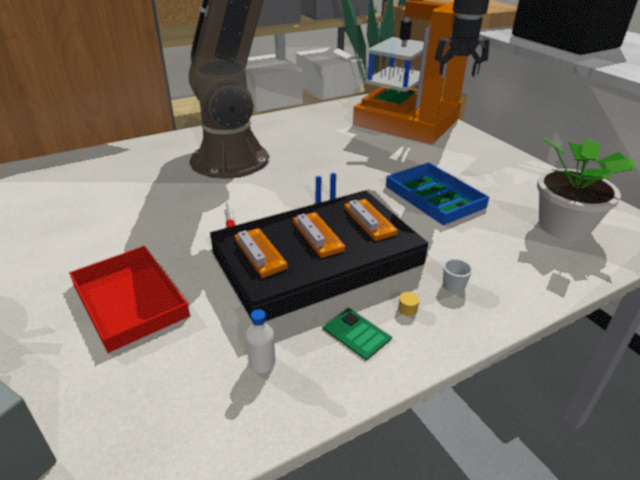

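The top view shows the three carriers at about (250,230), (314,230) and (382,230) with their bars on the -y side, the red tray at (497,271) and the blue pillars at (230,345) and (251,347). I'll enlarge it to read the dots.

```bash
python3 - <<'E'
import cv2
a=cv2.imread("pics/top0.png")[185:275,225:415]
cv2.imwrite("pics/crop1.png",cv2.resize(a,None,fx=4.2,fy=4.2,interpolation=cv2.INTER_CUBIC))
E
```

```text
(no output)
```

View pics/crop1.png

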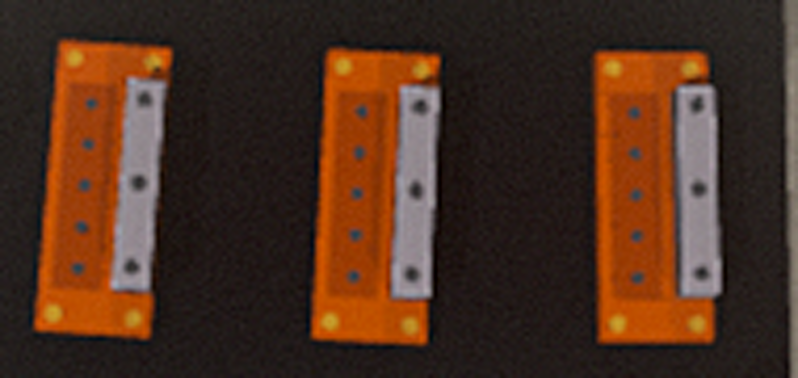

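Brass dots read off the crop: left carrier (74,58),(154,63),(53,313),(133,318); middle carrier (343,66),(423,70),(330,321),(410,325); right carrier (612,68),(691,69),(618,324),(697,324).

```bash
cat > h.py <<'E'
import numpy as np,cv2
from plant import robot
def ray(m,u,v,z):
    T=m["world_from_camera"];d=T[:3,:3]@np.array([(u-m["cx"])/m["fx"],-(v-m["cy"])/m["fy"],-1]);o=T[:3,3]
    return o+d*(z-o[2])/d[2]
def tcp(): 
    o=robot.get_obs();print(round(o["clock"],2),np.round(o["tcp_pos"],4),np.round(o["ee_rot"],2),np.round(o["force"],2),o["opening"]);return o
E
python3 - <<'E'
from h import *
m=robot.camera_model("top")
C=[[(74,58),(154,63),(53,313),(133,318)],[(343,66),(423,70),(330,321),(410,325)],[(612,68),(691,69),(618,324),(697,324)]]
for z in (.082,.088,.094):
  print(z)
  for c in C:
    P=np.array([ray(m,225+u/4.2-.4,185+v/4.2-.4,z) for u,v in c])[:,:2]
    d=(P[0]+P[1]-P[2]-P[3])/2
    print(np.round(P,4).tolist(),"c",np.round(P.mean(0),4),"L",np.linalg.norm(d).round(4),"yaw",np.degrees(np.arctan2(d[1],d[0])).round(2))
R=np.array([ray(m,u,v,.035) for u,v in [(448,224),(526,214),(545,320),(467,330)]])
print(np.round(R,3).tolist(),R.mean(0))
for n,u,v,z in [("p1",229,345,.075),("p2",251,347,.075),("cup",212,138,.05),("bottle",424,131,.12),("drv",376,308,.02),("g",218,170,.08),("g",413,174,.08),("g",413,295,.08),("g",215,291,.08)]: print(n,ray(m,u,v,z).round(3))
E
```

```text
0.082
[[0.6414, 0.133], [0.6387, 0.0943], [0.5173, 0.1416], [0.5147, 0.1037]] c [0.578  0.1182] L 0.1244 yaw -4.16
[[0.6368, 0.0027], [0.6346, -0.0361], [0.5125, 0.0101], [0.5103, -0.028]] c [ 0.5736 -0.0128] L 0.1245 yaw -3.56
[[0.6352, -0.1283], [0.6345, -0.1669], [0.51, -0.1275], [0.5097, -0.1654]] c [ 0.5724 -0.147 ] L 0.125 yaw -0.53
0.088
[[0.6399, 0.1323], [0.6373, 0.0938], [0.5167, 0.1409], [0.514, 0.1032]] c [0.577  0.1175] L 0.1236 yaw -4.16
[[0.6354, 0.0028], [0.6332, -0.0358], [0.5119, 0.0101], [0.5097, -0.0277]] c [ 0.5726 -0.0126] L 0.1237 yaw -3.56
[[0.6338, -0.1273], [0.6331, -0.1657], [0.5094, -0.1265], [0.5091, -0.1642]] c [ 0.5714 -0.1459] L 0.1242 yaw -0.53
0.094
[[0.6385, 0.1315], [0.6359, 0.0934], [0.5161, 0.1401], [0.5134, 0.1026]] c [0.576  0.1169] L 0.1228 yaw -4.16
[[0.634, 0.003], [0.6318, -0.0354], [0.5113, 0.0102], [0.5091, -0.0274]] c [ 0.5715 -0.0124] L 0.1229 yaw -3.56
[[0.6324, -0.1263], [0.6317, -0.1645], [0.5088, -0.1256], [0.5085, -0.163]] c [ 0.5704 -0.1448] L 0.1233 yaw -0.53
[[0.595, -0.301, 0.035], [0.615, -0.472, 0.035], [0.39, -0.494, 0.035], [0.371, -0.329, 0.035]] [ 0.49272717 -0.39908059  0.035     ]
p1 [0.349 0.157 0.075]
p2 [0.345 0.114 0.075]
cup [0.782 0.203 0.05 ]
bottle [ 0.769 -0.235  0.12 ]
drv [ 0.418 -0.144  0.02 ]
g [0.702 0.183 0.08 ]
g [ 0.692 -0.219  0.08 ]
g [ 0.443 -0.208  0.08 ]
g [0.455 0.185 0.08 ]
```

Request:
send_rows([
  [[0.94, 0.76, 0, 0, 0, 0], [0.94, 0.76, 0, 0, 0, 0], [0.94, 0.76, 0, 0, 0, 0], [0.94, 0.76, 0, 0, 0, 0], [0.94, 0.76, 0, 0, 0, 0], [0.94, 0.76, 0, 0, 0, 0], [0.94, 0.76, 0, 0, 0, 0], [0.94, 0.76, 0, 0, 0, 0]],
], jaw=0)

```text
clock: 0.77
tcp_pos: [0.3879, 0.3967, 0.248]
ee_rot: [180.0, 0.0, -24.4]
force: [0.4, -0.3, 0.7]
opening: -0.0003
grasp_force: 0.0
```

Request:
send_rows([
  [[0.94, 0.76, 0, 0, 0, 0], [0.94, 0.76, 0, 0, 0, 0], [0.94, 0.76, 0, 0, 0, 0], [0.94, 0.76, 0, 0, 0, 0], [0.94, 0.76, 0, 0, 0, 0], [0.94, 0.76, 0, 0, 0, 0], [0.94, 0.76, 0, 0, 0, 0], [0.94, 0.76, 0, 0, 0, 0]],
])

```text
clock: 1.43
tcp_pos: [0.4961, 0.1806, 0.2482]
ee_rot: [180.0, 0.0, -24.4]
force: [0.2, 0.1, 0.4]
opening: -0.0003
grasp_force: 0.0
```

Request:
send_rows([
  [[0.94, 0.76, 0, 0, 0, 0], [0.94, 0.76, 0, 0, 0, 0], [0.94, 0.76, 0, 0, 0, 0], [0.94, 0.76, 0, 0, 0, -0.038], [0, 0, 0, 0, 0, -0.038], [0, 0, 0, 0, 0, -0.038], [0, 0, 0, 0, 0, 0], [0, 0, 0, 0, 0, 0]],
])

```text
clock: 2.1
tcp_pos: [0.5498, 0.0738, 0.248]
ee_rot: [180.0, 0.0, -4.2]
force: [-0.2, 0.1, -0.4]
opening: 0.0002
grasp_force: 0.0
```

```bash
python3 - <<'E'
from h import *
tcp(); m=robot.camera_model("wrist"); print(m)
cv2.imwrite("pics/w1.png",robot.snapshot("wrist")[:,:,::-1])
E
```

```text
2.1 [0.5498 0.0738 0.248 ] [ 1.7999e+02  3.0000e-02 -4.1700e+00] [-0.19  0.08 -0.44] 0.0001704346713776356
{'fx': 390.5452379229819, 'fy': 390.5452379229819, 'cx': 318.39297722637684, 'cy': 237.905095279275, 'world_from_camera': array([[-7.25339136e-02,  9.50364506e-01,  3.02565921e-01,
         6.27785463e-01],
       [-9.97365924e-01, -6.90508606e-02, -2.22079429e-02,
         6.89286872e-02],
       [-2.13203465e-04, -3.03379769e-01,  9.52869703e-01,
         3.73287155e-01],
       [ 0.00000000e+00,  0.00000000e+00,  0.00000000e+00,
         1.00000000e+00]])}
```

View pics/w1.png

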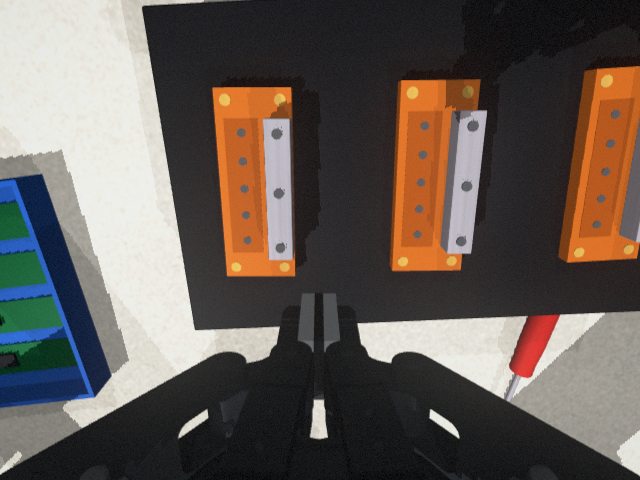

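The wrist view shows two carriers whole (dots near (225,100),(280,99),(236,267),(284,267) and (412,92),(468,91),(403,261),(451,261)) and the third partly. I'll refine the dot centroids and fit height.

```bash
cat >> h.py <<'E'
def dots(im):
    hsv=cv2.cvtColor(im,cv2.COLOR_RGB2HSV)
    k=cv2.inRange(hsv,(19,100,120),(32,255,255))
    n,l,s,c=cv2.connectedComponentsWithStats(k)
    return [(c[i],s[i,4]) for i in range(1,n) if s[i,4]>25]
E
python3 - <<'E'
from h import *
from scipy.optimize import least_squares as LS
im=cv2.imread("pics/w1.png")[:,:,::-1].copy()
m=robot.camera_model("wrist")
D=dots(im); print([(c.round(1).tolist(),int(a)) for c,a in D])
D=np.array([c for c,a in D])
A=[[(225,100),(280,99),(236,267),(284,267)],[(412,92),(468,91),(403,261),(451,261)]]
B=np.array([[62,19],[62,-19],[-62,19],[-62,-19]])/1000
for a in A:
    q=np.array([D[np.argmin(np.hypot(*(D-p).T))] for p in a])
    def f(p,lift=None):
        r=[]
        for i in range(4):
            w=ray(m,*q[i],p[3]+(0.003 if i==lift else 0))[:2]
            c,s=np.cos(p[2]),np.sin(p[2])
            r+=list(w-p[:2]-np.array([[c,-s],[s,c]])@B[i])
        return np.array(r)*1e3
    for l in (None,0,2):
        s=LS(f,[.57,.05,0,.088],args=(l,),x_scale=[.1,.1,.1,.01]); print(l,s.x.round(4),s.cost.round(3))
E
```

```text
[([606.4, 80.6], 102), ([412.0, 92.1], 98), ([467.5, 91.6], 83), ([224.2, 99.1], 97), ([279.4, 99.0], 91), ([628.2, 248.9], 61), ([578.6, 252.1], 68), ([402.6, 261.0], 67), ([451.1, 260.5], 61), ([235.9, 266.5], 65), ([284.1, 266.5], 59)]
None [ 0.5788  0.1188 -0.072   0.0879] 0.011
0 [ 0.5787  0.1187 -0.0744  0.0875] 0.122
2 [ 0.5788  0.1189 -0.0709  0.0864] 0.512
None [ 0.574  -0.0112 -0.0602  0.0874] 0.006
0 [ 0.574  -0.011  -0.0576  0.0875] 0.149
2 [ 0.5742 -0.0113 -0.064   0.0864] 0.477
```

```bash
python3 - <<'E'
from h import *
from scipy.optimize import least_squares as LS
m=robot.camera_model("wrist")
q=[(606.4,80.6),(578.6,252.1),(628.2,248.9)]
B=np.array([[62,19],[-62,19],[-62,-19]])/1000
def f(p,lift):
    r=[]
    for i in range(3):
        w=ray(m,*q[i],.0876+(0.003 if i==lift else 0))[:2]
        c,s=np.cos(p[2]),np.sin(p[2]); r+=list(w-p[:2]-np.array([[c,-s],[s,c]])@B[i])
    return np.array(r)*1e3
for l in (None,0,1):
    s=LS(f,[.57,-.14,0],args=(l,)); print(l,s.x.round(4),s.cost.round(3),s.fun.round(2))
E
```

```text
None [ 0.5727 -0.1453 -0.0218] 0.166 [-0.19 -0.13 -0.26  0.06  0.45  0.07]
0 [ 0.5728 -0.1443 -0.0064] 0.008 [-0.06 -0.03 -0.03  0.    0.09  0.02]
1 [ 0.573  -0.1448 -0.0308] 1.406 [-0.69 -0.07  0.44  1.05  0.26 -0.98]
```

Wrist fit: carriers 1 and 2 are flat (top z about 0.0876). Carrier 3 is fitted far better with its far (+x,+y) corner 3 mm high, so I'll rock that one first.

Request:
send_rows([
  [[0.5, 0.956, 0.5, 0, 0, 0], [0.5, 0.956, 0.5, 0, 0, 0], [0.5, 0.956, 0.5, 0, 0, 0], [0.5, 0.956, 0.5, 0, 0, 0], [0.5, 0.956, 0.5, 0, 0, 0], [0.5, 0.956, 0.5, 0, 0, 0], [0.5, 0.956, 0.5, 0, 0, 0], [0.5, 0.956, 0.5, 0, 0, 0]],
])

```text
clock: 2.82
tcp_pos: [0.637, -0.1242, 0.1477]
ee_rot: [180.0, 0.0, -4.1]
force: [1.0, 0.6, 1.2]
opening: 0.0
grasp_force: 0.0
```

Request:
send_rows([
  [[0, 0, 0.3, 0, 0, -0.02], [0, 0, 0.3, 0, 0, 0], [0, 0, 0.3, 0, 0, 0], [0, 0, 0.1, 0, 0, 0], [0, 0, 0, 0, 0, 0], [0, 0, 0, 0, 0, 0], [0, 0, 0, 0, 0, 0]],
])

```text
clock: 3.4
tcp_pos: [0.637, -0.123, 0.1242]
ee_rot: [-180.0, -0.1, -0.3]
force: [0.6, -0.1, 0.9]
opening: 0.0001
grasp_force: 0.0
```

```bash
python3 - <<'E'
from h import *
tcp()
cv2.imwrite("pics/w2.png",robot.snapshot("wrist")[:,:,::-1])
E
```

```text
3.4 [ 0.637  -0.123   0.1242] [-1.8e+02 -7.0e-02 -3.2e-01] [ 0.58 -0.1   0.94] 6.730871166608816e-05
```

View pics/w2.png

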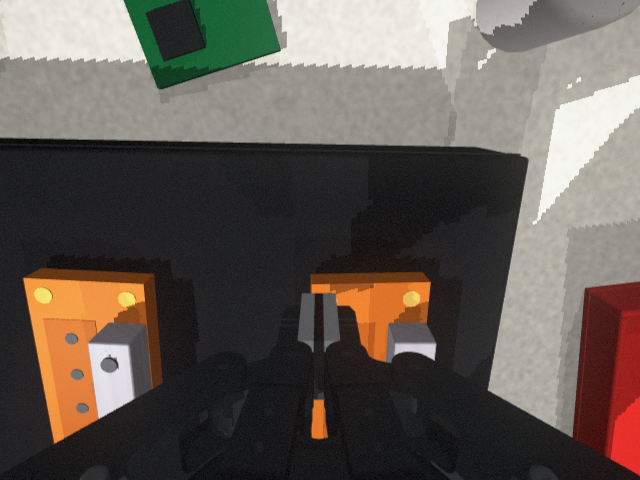

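The fingertips (320,300) are over carrier 3's far +y corner and cover its dot; the other dot shows at (411,298).

Request:
send_rows([
  [[-0.04, 0.07, 0.2, 0, 0, 0], [0, 0, 0.16, 0, 0, 0], [0, 0, 0.1, 0, 0, 0], [0, 0, 0.06, 0, 0, 0], [0, 0, 0.04, 0, 0, 0], [0, 0, 0, 0, 0, 0], [0, 0, 0, 0, 0, 0], [0, 0, 0, 0, 0, 0]],
])

```text
clock: 4.12
tcp_pos: [0.6357, -0.1254, 0.1094]
ee_rot: [180.0, -0.0, -0.3]
force: [0.1, 0.1, 0.2]
opening: -0.0001
grasp_force: 0.0
```

Request:
send_rows([
  [[0, 0, 0.015, 0, 0, 0], [0, 0, 0.015, 0, 0, 0], [0, 0, 0.015, 0, 0, 0], [0, 0, 0.015, 0, 0, 0], [0, 0, 0, 0, 0, 0], [0, 0, 0, 0, 0, 0]],
])

```text
clock: 4.62
tcp_pos: [0.6356, -0.1254, 0.1078]
ee_rot: [-180.0, 0.0, -0.3]
force: [-0.3, 0.7, -0.1]
opening: -0.0001
grasp_force: 0.0
```

Request:
send_rows([
  [[0, 0, 0.015, 0, 0, 0], [0, 0, 0.015, 0, 0, 0], [0, 0, 0.015, 0, 0, 0], [0, 0, 0.015, 0, 0, 0], [0, 0, 0, 0, 0, 0], [0, 0, 0, 0, 0, 0]],
])

```text
clock: 5.12
tcp_pos: [0.6357, -0.1253, 0.1064]
ee_rot: [-180.0, -0.0, -0.3]
force: [-0.2, 1.0, 1.0]
opening: 0.0002
grasp_force: 0.8
```

Request:
send_rows([
  [[0, 0, 0.01, 0, 0, 0], [0, 0, 0.01, 0, 0, 0], [0, 0, 0.01, 0, 0, 0], [0, 0, 0.01, 0, 0, 0], [0, 0, 0, 0, 0, 0], [0, 0, 0, 0, 0, 0]],
])

```text
clock: 5.62
tcp_pos: [0.6358, -0.1254, 0.1054]
ee_rot: [180.0, -0.0, -0.3]
force: [0.7, 0.9, 0.9]
opening: 0.0
grasp_force: 0.9
```

```bash
python3 -c "
from h import *
tcp()"
```

```text
5.62 [ 0.6358 -0.1254  0.1054] [ 1.8e+02 -2.0e-02 -3.3e-01] [0.73 0.94 0.91] 1.39630819138865e-05
```

Request:
send_rows([
  [[0, 0, 0.01, 0, 0, 0], [0, 0, 0.01, 0, 0, 0], [0, 0, 0, 0, 0, 0], [0, 0, 0, 0, 0, 0]],
])

```text
clock: 5.95
tcp_pos: [0.6357, -0.1254, 0.1049]
ee_rot: [180.0, -0.0, -0.3]
force: [1.2, 1.1, 3.3]
opening: 0.0001
grasp_force: 1.1
```

Request:
send_rows([
  [[0, 0, 0.01, 0, 0, 0], [0, 0, 0, 0, 0, 0], [0, 0, 0, 0, 0, 0]],
])

```text
clock: 6.2
tcp_pos: [0.6358, -0.1254, 0.1047]
ee_rot: [180.0, -0.0, -0.3]
force: [0.5, 0.7, 2.7]
opening: -0.0
grasp_force: 1.6
```

Request:
send_rows([
  [[0, 0, 0.01, 0, 0, 0], [0, 0, 0, 0, 0, 0], [0, 0, 0, 0, 0, 0]],
])

```text
clock: 6.45
tcp_pos: [0.6358, -0.1254, 0.1046]
ee_rot: [180.0, -0.0, -0.3]
force: [-0.1, 2.4, 4.2]
opening: -0.0004
grasp_force: 2.5
```

Request:
send_rows([
  [[0, 0, 0.01, 0, 0, 0], [0, 0, 0, 0, 0, 0], [0, 0, 0, 0, 0, 0]],
])

```text
clock: 6.7
tcp_pos: [0.6358, -0.1253, 0.1046]
ee_rot: [180.0, -0.0, -0.3]
force: [-0.9, 3.5, 5.9]
opening: -0.0001
grasp_force: 3.3
```

Request:
send_rows([
  [[0, 0, 0.006, 0, 0, 0], [0, 0, 0, 0, 0, 0], [0, 0, 0, 0, 0, 0], [0, 0, 0, 0, 0, 0], [0, 0, 0, 0, 0, 0], [0, 0, 0, 0, 0, 0], [0, 0, 0, 0, 0, 0], [0, 0, 0, 0, 0, 0]],
])

```text
clock: 7.37
tcp_pos: [0.6358, -0.1253, 0.1045]
ee_rot: [180.0, -0.0, -0.3]
force: [-0.8, 2.7, 8.2]
opening: -0.0002
grasp_force: 3.7
```

Request:
send_rows([
  [[0, 0, 0, 0, 0, 0], [0, 0, 0, 0, 0, 0], [0, 0, 0, 0, 0, 0], [0, 0, 0, 0, 0, 0], [0, 0, 0, 0, 0, 0], [0, 0, 0, 0, 0, 0], [0, 0, 0, 0, 0, 0], [0, 0, 0, 0, 0, 0]],
])

```text
clock: 8.03
tcp_pos: [0.6358, -0.1253, 0.1045]
ee_rot: [180.0, -0.0, -0.3]
force: [-0.6, 2.1, 8.1]
opening: 0.0001
grasp_force: 3.7
```

```bash
python3 - <<'E'
from h import *
for i in range(4):
    robot.snapshot("wrist"); tcp()
cv2.imwrite("pics/s2.png",cv2.resize(robot.snapshot("scene")[200:300,190:450,::-1],None,fx=3,fy=3,interpolation=cv2.INTER_CUBIC))
E
```

```text
8.08 [ 0.6358 -0.1253  0.1046] [ 1.8e+02 -4.0e-02 -3.2e-01] [-1.77  3.82  7.02] 7.621622241136578e-05
8.13 [ 0.6358 -0.1253  0.1045] [ 1.8e+02 -4.0e-02 -3.2e-01] [0.17 1.99 7.75] 8.93287467233977e-05
8.18 [ 0.6358 -0.1253  0.1045] [ 1.8e+02 -4.0e-02 -3.2e-01] [-0.49  3.78  8.02] -0.00027645464346585756
8.23 [ 0.6358 -0.1253  0.1045] [ 1.8e+02 -4.0e-02 -3.2e-01] [-0.99  3.08  8.03] -0.0002277794343264175
```

View pics/s2.png

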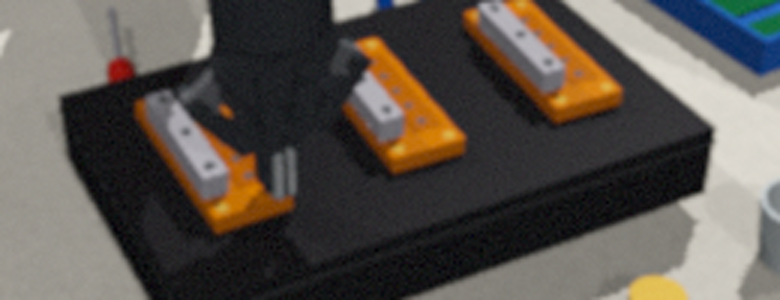

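The scene crop shows the fingertips (285,175) pressing carrier 3's far corner at about 8 N. I'll rise 1–2 mm to see whether the corner follows.

Request:
send_rows([
  [[0, 0, -0.03, 0, 0, 0], [0, 0, -0.03, 0, 0, 0], [0, 0, -0.03, 0, 0, 0], [0, 0, 0, 0, 0, 0], [0, 0, 0, 0, 0, 0]],
])

```text
clock: 8.7
tcp_pos: [0.6354, -0.1256, 0.1059]
ee_rot: [180.0, 0.0, -0.3]
force: [1.6, -0.3, 0.5]
opening: 0.0
grasp_force: 0.7
```

```bash
python3 - <<'E'
from h import *
for i in range(4):
    robot.snapshot("wrist"); o=tcp(); print(o["grasp_force"])
E
```

```text
8.75 [ 0.6354 -0.1256  0.1059] [ 1.7999e+02  3.0000e-02 -3.4000e-01] [ 0.72 -0.47  1.79] -0.00028577119648492386
0.6593769624123524
8.8 [ 0.6354 -0.1256  0.1059] [ 1.7999e+02  3.0000e-02 -3.4000e-01] [ 0.69 -0.35  1.64] -5.770699085538511e-05
0.6360868314391155
8.85 [ 0.6354 -0.1256  0.1059] [ 1.7999e+02  3.0000e-02 -3.5000e-01] [ 0.61 -0.68  1.53] 0.0003062542324764459
0.6220753244406296
8.9 [ 0.6354 -0.1255  0.1059] [ 1.7999e+02  3.0000e-02 -3.4000e-01] [ 0.45 -0.39  1.36] -0.0004977609486299826
0.6070123927429449
```

The corner followed with about 1.4 N, so carrier 3 is the twisted one. Now I rise, open and centre over it.

Request:
send_rows([
  [[0, 0, -0.1, 0, 0, 0], [0, 0, -0.5, 0, 0, 0], [0, 0, -0.9, 0, 0, 0], [0, 0, -0.9, 0, 0, 0], [0, 0, -0.4, 0, 0, 0], [0, 0, 0, 0, 0, 0]],
])

```text
clock: 9.4
tcp_pos: [0.6368, -0.1254, 0.1791]
ee_rot: [-180.0, -0.2, -0.3]
force: [0.2, 0.4, 0.3]
opening: -0.0001
grasp_force: 0.0
```

Request:
send_rows([
  [[-0.626, 0.192, 0, 0, 0, 0], [-0.626, 0.192, 0, 0, 0, 0], [-0.626, 0.192, 0, 0, 0, 0], [-0.626, 0.192, 0, 0, 0, 0], [0, 0, 0, 0, 0, 0], [0, 0, 0, 0, 0, 0], [0, 0, 0, 0, 0, 0], [0, 0, 0, 0, 0, 0]],
], jaw=1)

```text
clock: 10.07
tcp_pos: [0.5733, -0.1441, 0.1757]
ee_rot: [-180.0, 0.0, -0.3]
force: [0.6, -0.3, -0.3]
opening: 0.0858
grasp_force: 0.0
```

```bash
python3 - <<'E'
from h import *
tcp(); m=robot.camera_model("wrist"); im=robot.snapshot("wrist")
cv2.imwrite("pics/w3.png",im[:,:,::-1])
for c,a in dots(im): print(c.round(1),a,ray(m,*c,.0876).round(4))
E
```

```text
10.07 [ 0.5733 -0.1441  0.1757] [-1.8e+02  2.0e-02 -3.3e-01] [ 0.62 -0.26 -0.32] 0.08576253834558156
[ 42.  143.8] 172 [0.637  0.0037 0.0876]
[113.8 147.6] 162 [ 0.6348 -0.0342  0.0876]
[286.1 146.9] 175 [ 0.6347 -0.1263  0.0876]
[357.8 146.7] 135 [ 0.6345 -0.1646  0.0876]
[ 73.5 345.7] 117 [0.5133 0.0112 0.0876]
[290.6 347.6] 101 [ 0.5111 -0.1254  0.0876]
[134.6 349.2] 75 [ 0.5105 -0.0269  0.0876]
[351.  349.9] 51 [ 0.5093 -0.1634  0.0876]
```

View pics/w3.png

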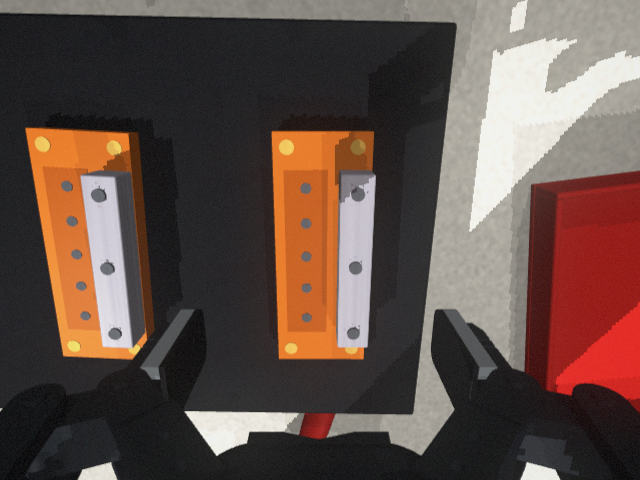

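The open fingers (175,345) and (460,345) straddle carrier 3, dots near (287,147),(358,147),(291,348),(351,350), so the TCP is within 1 mm of its centre. Going down.

Request:
send_rows([
  [[-0.03, 0.03, 0.8, 0, 0, 0], [0, 0, 0.8, 0, 0, 0], [0, 0, 0.8, 0, 0, 0], [0, 0, 0.5, 0, 0, 0], [0, 0, 0.25, 0, 0, 0], [0, 0, 0.1, 0, 0, 0], [0, 0, 0, 0, 0, 0], [0, 0, 0, 0, 0, 0]],
])

```text
clock: 10.78
tcp_pos: [0.5728, -0.145, 0.0955]
ee_rot: [180.0, -0.1, -0.3]
force: [0.2, 0.3, -0.0]
opening: 0.0859
grasp_force: 0.0
```

Request:
send_rows([
  [[0, 0, 0.05, 0, 0, 0], [0, 0, 0.05, 0, 0, 0], [0, 0, 0, 0, 0, 0], [0, 0, 0, 0, 0, 0]],
])

```text
clock: 11.12
tcp_pos: [0.5723, -0.145, 0.0928]
ee_rot: [-180.0, -0.0, -0.3]
force: [0.2, -0.2, 0.3]
opening: 0.0855
grasp_force: 0.0
```

Request:
send_rows([
  [[0, 0, 0.03, 0, 0, 0], [0, 0, 0, 0, 0, 0], [0, 0, 0, 0, 0, 0], [0, 0, 0, 0, 0, 0], [0, 0, 0, 0, 0, 0], [0, 0, 0, 0, 0, 0], [0, 0, 0, 0, 0, 0]],
], jaw=0.4, squeeze=50)

```text
clock: 11.7
tcp_pos: [0.5723, -0.1451, 0.092]
ee_rot: [180.0, -0.0, -0.3]
force: [-1.2, -1.7, 4.9]
opening: 0.0529
grasp_force: 53.1
```

```bash
python3 - <<'E'
from h import *
for i in range(2): robot.snapshot("wrist"); o=tcp(); print(o["grasp_force"])
E
```

```text
11.75 [ 0.5723 -0.1451  0.092 ] [ 1.7999e+02 -2.0000e-02 -3.2000e-01] [-1.79 -1.37  5.32] 0.05238431468643306
53.141254652291536
11.8 [ 0.5723 -0.1451  0.092 ] [ 1.7999e+02 -2.0000e-02 -3.3000e-01] [-1.16 -0.13  5.73] 0.052886437913427
53.1431532651186
```

Request:
send_rows([
  [[0, 0, -0.1, 0, 0, 0], [0, 0, -0.2, 0, 0, 0], [0, 0, -0.4, 0, 0, 0], [0, 0, -0.6, 0, 0, 0], [0, 0, -0.7, 0, 0, 0], [0, 0, -0.7, 0, 0, 0], [0, 0, -0.4, 0, 0, 0], [0, 0, -0.1, 0, 0, 0]],
])

```text
clock: 12.47
tcp_pos: [0.5731, -0.1449, 0.174]
ee_rot: [-180.0, -0.2, -0.3]
force: [0.6, 0.4, -4.9]
opening: 0.0527
grasp_force: 53.4
```

```bash
python3 - <<'E'
from h import *
o=tcp(); print(o["grasp_force"]); cv2.imwrite("pics/w4.png",robot.snapshot("wrist")[:,:,::-1])
E
```

```text
12.47 [ 0.5731 -0.1449  0.174 ] [-180.     -0.2    -0.32] [ 0.65  0.44 -4.91] 0.05265423104176898
53.3691237308085
```

View pics/w4.png

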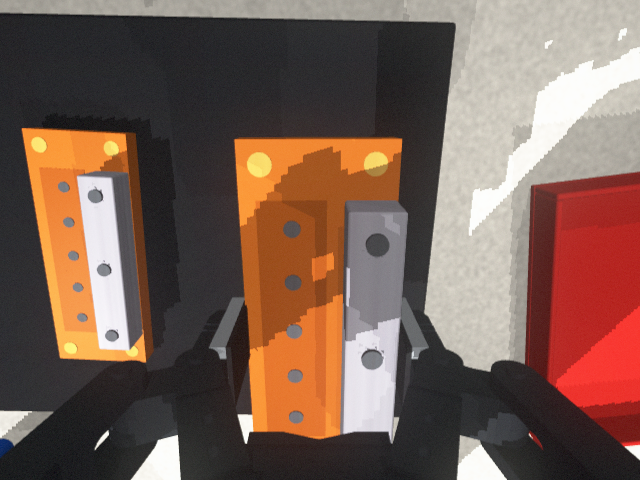

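The carrier hangs level between the fingers (pads at (235,340) and (410,340)), and its neighbour is undisturbed at (85,240). Moving it over the red tray.

Request:
send_rows([
  [[-0.1, 0.35, 0, 0, 0, 0], [-0.22, 0.73, 0, 0, 0, 0], [-0.22, 0.73, 0, 0, 0, 0], [-0.22, 0.73, 0, 0, 0, 0], [-0.22, 0.73, 0, 0, 0, 0], [-0.22, 0.73, 0, 0, 0, 0], [-0.22, 0.73, 0, 0, 0, 0], [-0.22, 0.73, 0, 0, 0, 0]],
])

```text
clock: 13.18
tcp_pos: [0.529, -0.2821, 0.1701]
ee_rot: [-180.0, 0.1, -0.4]
force: [-0.8, 0.1, -3.6]
opening: 0.053
grasp_force: 53.7
```

Request:
send_rows([
  [[-0.22, 0.73, 0, 0, 0, 0], [-0.22, 0.73, 0, 0, 0, 0], [-0.22, 0.73, 0, 0, 0, 0], [-0.22, 0.73, 0, 0, 0, 0], [-0.22, 0.73, 0, 0, 0, 0], [-0.22, 0.73, 0, 0, 0, 0], [-0.22, 0.73, 0, 0, 0, 0], [-0.1, 0.35, 0, 0, 0, 0]],
])

```text
clock: 13.85
tcp_pos: [0.4868, -0.4191, 0.1698]
ee_rot: [-179.9, 0.1, -0.4]
force: [0.2, -0.4, -5.5]
opening: 0.0527
grasp_force: 53.7
```

Request:
send_rows([
  [[0, 0, 0, 0, 0, -0.01], [0, 0, 0, 0, 0, -0.018], [0, 0, 0, 0, 0, -0.01], [0, 0, 0, 0, 0, 0], [0, 0, 0, 0, 0, 0], [0, 0, 0, 0, 0, 0]],
])

```text
clock: 14.35
tcp_pos: [0.4883, -0.4173, 0.171]
ee_rot: [-180.0, 0.0, 6.4]
force: [-0.6, 0.4, -4.7]
opening: 0.0527
grasp_force: 53.7
```

```bash
python3 - <<'E'
from h import *
o=tcp(); print(o["grasp_force"]); print(robot.camera_model("wrist")["world_from_camera"][:3,3]); cv2.imwrite("pics/w5.png",robot.snapshot("wrist")[:,:,::-1])
E
```

```text
14.35 [ 0.4883 -0.4173  0.171 ] [-1.7996e+02  5.0000e-02  6.4400e+00] [-0.59  0.42 -4.72] 0.05267979103329182
53.743915501981974
[ 0.56601356 -0.40789671  0.29627369]
```

View pics/w5.png

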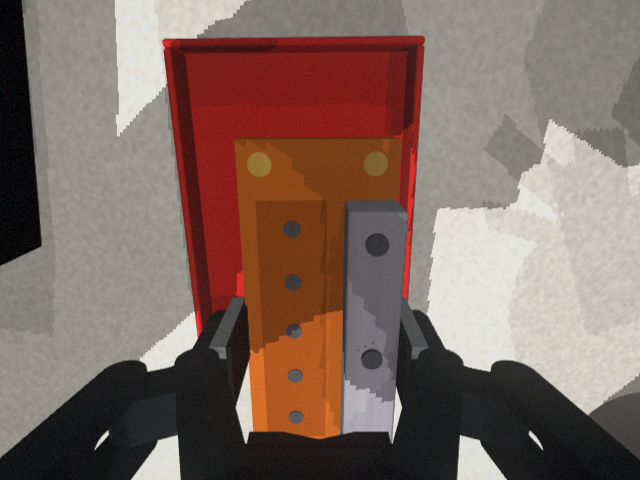

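The view shows the tray's far rim corners at (165,41) and (424,38), so the carrier sits too far towards -y. I'll compute the correction.

```bash
python3 - <<'E'
from h import *
m=robot.camera_model("wrist")
a=ray(m,165,41,.035)[:2];b=ray(m,424,38,.035)[:2]
e=(a-b)/np.linalg.norm(a-b); n=np.array([e[1],-e[0]])
c=(a+b)/2-.115*n
print(a,b,np.linalg.norm(a-b),"yaw",np.degrees(np.arctan2(n[1],n[0])),"c",c)
o=robot.get_obs(); y=np.radians(o["ee_rot"][2]); d=c-o["tcp_pos"][:2]
print("tool x,y units",(d@[np.cos(y),np.sin(y)]/.025).round(2),(d@[np.sin(y),-np.cos(y)]/.025).round(2))
E
```

```text
[ 0.59723209 -0.31062486] [ 0.61648024 -0.46614551] 0.15670726067810098 yaw 7.055386290950931 c [ 0.49272696 -0.40251049]
tool x,y units 0.24 -0.57
```

Request:
send_rows([
  [[0.12, -0.29, 0.3, 0, 0, 0], [0.12, -0.28, 0.8, 0, 0, 0], [0, 0, 0.9, 0, 0, 0], [0, 0, 0.9, 0, 0, 0], [0, 0, 0.9, 0, 0, 0], [0, 0, 0.8, 0, 0, 0], [0, 0, 0.5, 0, 0, 0], [0, 0, 0.3, 0, 0, 0]],
])

```text
clock: 15.07
tcp_pos: [0.4919, -0.4016, 0.0342]
ee_rot: [-179.9, 0.1, 6.5]
force: [-0.2, -0.2, -3.6]
opening: 0.0528
grasp_force: 53.7
```

Request:
send_rows([
  [[0, 0, 0.08, 0, 0, 0], [0, 0, 0.08, 0, 0, 0], [0, 0, 0.05, 0, 0, 0], [0, 0, 0.05, 0, 0, 0], [0, 0, 0.05, 0, 0, 0], [0, 0, 0.05, 0, 0, 0], [0, 0, 0, 0, 0, 0], [0, 0, 0, 0, 0, 0]],
])

```text
clock: 15.73
tcp_pos: [0.4929, -0.4027, 0.0279]
ee_rot: [180.0, -0.0, 6.5]
force: [0.4, 0.4, -5.0]
opening: 0.0528
grasp_force: 53.7
```

Request:
send_rows([
  [[0, 0, 0.04, 0, 0, 0], [0, 0, 0.04, 0, 0, 0], [0, 0, 0.04, 0, 0, 0], [0, 0, 0.04, 0, 0, 0], [0, 0, 0.03, 0, 0, 0], [0, 0, 0.03, 0, 0, 0], [0, 0, 0, 0, 0, 0], [0, 0, 0, 0, 0, 0]],
])

```text
clock: 16.4
tcp_pos: [0.4929, -0.4027, 0.0221]
ee_rot: [-180.0, 0.0, 6.5]
force: [0.0, -0.2, -3.0]
opening: 0.0528
grasp_force: 53.8
```

Request:
send_rows([
  [[0, 0, 0.02, 0, 0, 0], [0, 0, 0.02, 0, 0, 0], [0, 0, 0, 0, 0, 0], [0, 0, 0, 0, 0, 0]],
])

```text
clock: 16.73
tcp_pos: [0.493, -0.4027, 0.0218]
ee_rot: [180.0, -0.0, 6.5]
force: [-2.3, 2.0, 4.7]
opening: 0.0528
grasp_force: 54.6
```

It is on the floor (force now +4.7 N). I'll release it and retreat.

Request:
send_rows([
  [[0, 0, 0, 0, 0, 0], [0, 0, 0, 0, 0, 0], [0, 0, 0, 0, 0, 0], [0, 0, 0, 0, 0, 0], [0, 0, 0, 0, 0, 0], [0, 0, 0, 0, 0, 0]],
], jaw=0.85)

```text
clock: 17.23
tcp_pos: [0.493, -0.4027, 0.0211]
ee_rot: [180.0, -0.0, 6.5]
force: [0.3, -0.2, 0.1]
opening: 0.0724
grasp_force: 0.0
```

Request:
send_rows([
  [[0, 0, -0.1, 0, 0, 0], [0, 0, -0.3, 0, 0, 0], [0, 0, -0.7, 0, 0, 0], [0, 0, -1, 0, 0, 0], [0, 0, -1, 0, 0, 0], [0, 0, -1, 0, 0, 0], [0, 0, -1, 0, 0, 0], [0, 0, 0, 0, 0, 0]],
])

```text
clock: 17.9
tcp_pos: [0.4954, -0.4043, 0.1553]
ee_rot: [179.7, -0.4, 6.6]
force: [0.5, -0.9, 0.1]
opening: 0.0725
grasp_force: 0.0
```

```bash
python3 - <<'E'
from h import *
tcp(); cv2.imwrite("pics/w6.png",robot.snapshot("wrist")[:,:,::-1]); cv2.imwrite("pics/t2.png",robot.snapshot("top")[:,:,::-1])
a=cv2.imread("pics/t2.png");b=cv2.imread("pics/w6.png")
cv2.imwrite("pics/both.png",np.hstack([cv2.resize(a[150:400,200:560],(400,278)),cv2.resize(b,(371,278))]))
E
```

```text
17.9 [ 0.4954 -0.4043  0.1553] [179.67  -0.41   6.57] [ 0.5  -0.92  0.08] 0.0724694943033939
```

View pics/both.png

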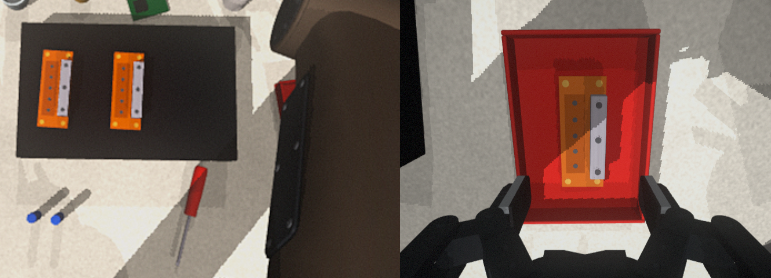

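The carrier lies flat in the middle of the red tray (right panel, about (582,130)). Both flat carriers are where they were (left panel, (55,90) and (127,90)), and the gripper is clear.

```bash
python3 -c "
from plant import robot
print(robot.job_done())"
```

```text
the job is handed in; nothing more can be done
None
```

I handed the job in at about 18 s: the carrier nearest the red tray was the twisted one (its far +y corner held down at about 8 N for over a second, then followed the finger up). It now lies flat and released in that tray, with the two flat carriers where they were; the camera fit pointed to this one, so I did not press the other two, and the hand-in returned no verdict.

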